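Scrape the crusts off the cutting board

ROBOT

A 7-joint arm with a two-finger parallel gripper is mounted at the origin on the work surface. World frame = base frame: x ahead of the robot, y to its left, z up, the work surface at z = 0. Lengths are in m, angles in rad, forces in N, time in s.
With the tool pointing down it reaches from about 0.4 to 0.85 m from the base axis. Payload 10.4 kg.
Tool frame: the origin (TCP) lies at the very end of the fingers, on their centre line; the grasp point (between the pads) lies 19 mm behind it (bot.tcp_to_grasp is the distance from the TCP to the grasp point, in m); z points along the fingers, y is the line along which they close (so a half turn about z gives the same grasp; the last joint's range is limited). The gripper opens to 85 mm and grips with 20 to 120 N. Pads are 22 mm wide; open, the fingers measure 114 mm over their backs; the gripper's body (76 mm by 85 mm) begins 54 mm behind the grasp point. The pads swing forward as they close: fully open they stand 13 mm farther back than shut.
Start: joints at [-1.159, 0.332, -0.065, 1.46, 0.022, 1.35, -0.088], TCP at [0.263, 0.567, 0.231] pointing down, gripper open.
Joint ranges: [-2.6, 2.6], [-0.5, 2.12], [-1.47, 1.34], [0.16, 2.42], [-1.27, 4.41], [0.06, 2.06], [-2.6, 2.6]. Speed limits (rad/s): [2.22, 2.22, 2.79, 2.79, 3.14, 3.14, 3.14].

INTERFACE

Orientations are given as a rotation vector (axis times angle).
In Python, from plant import bot, let_go, close, viewer gives the robot as it stands. Calls block until the motion is done:
- bot.move_pose(position, orientation): joint-space move of the TCP to a pose.
- bot.move_straight(position, max_speed=0.15, orientation=None, max_force=None): straight line of the TCP; orientation=None keeps the orientation; max_speed is the mean speed in m/s. With max_force (N) it stops when the force on the tool has changed by that much, and returns True; else False.
- bot.movej(angles): joint-space move.
- let_go() and close(effort=None): open the fingers fully, or close them until they stop; effort is the grip in N (None keeps the last).
- bot.pause(seconds).
- bot.inverse_kinematics(position, orientation): joint angles nearest the present ones, or None.
- bot.observe(): the state.
- viewer.grab_frame(name): name is "side" or "top" or "wrist"; returns (picture, depth): 400x640x3 uint8, red, green, blue; 400x640 float32, m along the optical axis (not along the pixel's ray), 0 where there is no reading.
- viewer.camera_model(name): a dict with "mtx" (3x3 intrinsics, pixels), "D" ([k1, k2, p1, p2, k3] as OpenCV has them; the pictures are not rectified), "view" (4x4, takes a point from world to camera coordinates); the wrist camera has in their place "hand_eye" (4x4, takes a point from camera to tool coordinates, whose origin is the TCP and whose axes are the flange's). Camera axes: x right, y down, z forward; pixel columns grow to the right and rows downward; lengths in m; the calibration is good to about 2 mm. A picture is of the moment at which its call begins: read the wrist's pose just before it. camera_model takes no time and is no camera call.
A pose or a line that the arm cannot do raises bot.PlanningError and nothing moves.
- bot.hand_in(): hands the job in; it is judged then, once.
The state is a dict: "t": time; "joint_positions": joint angles; "qd": joint speeds; "tau": joint torques, N m; "ee_pos": TCP position; "eef_rot": TCP orientation; "contact_force": force on the tool from outside, world axes, zero at the start; "ft_torque": the same for the moment, N m; "gripper_width": opening from 0.0 (shut) to 1.0 (fully open); "gripper_force": force on a finger pad.
Only numpy, scipy, OpenCV 4.12 (cv2) and the standard library are available. Lean on these libraries where they do the work, as an engineer would, in place of code of your own. Each camera call takes 0.05 s, during which the arm holds its last target. There are 200 camera calls.

TASK

Take the scraper out of its wooden block and use it to push the three dry bread crusts off the far edge of the cutting board into the steel tray under the mug rack, then stand the scraper back in its block. Do not touch the crusts with the gripper, do not bump the rack, and leave the mugs and the kettle where they are.

Things in the scene. Friction and masses are not known exactly. Their poses are not given: they have to be found in the camera images.
- board: fixed wooden cutting board with a low open steel tray against its far edge. Origin: on the counter under the middle of the edge where they meet; x away from the robot across the tray, y left along that edge, z up (mm). Board x -240 to 0, y -180 to 180, top z 45. Tray outside x 3 to 133, y -190 to 190, rim z 30, walls 4, floor z 5.
- rack: fixed dark wire rack (6 to 8 mm wire) over the tray and the last 15 mm of the board. Origin and axes as the board's. Shelf wires along y at x -15, 20, 65, 110, 155, z 170; guard wire round the outline at z 205; y -205 to 205; legs at the four corners. An upright gripper cannot bring the scraper to the board edge: lean it some 25 to 40 degrees, body towards the robot.
- holder: fixed wooden block, 70 x 156 x 55 mm, with a slot open at the top for the scraper: slot 16 mm wide (its x), 146 mm long (its y), 43 mm deep. Origin: centre of its underside, z up; the slot's floor is at z = 12 mm.
- scraper: scraper, 140 mm tall, 160 g: grey plate 8 mm thick (x), 130 mm wide (y), 85 mm tall, under a dark wooden grip 28 mm thick (x), 100 mm wide (y), from 80 to 140 mm above the scraping edge. Origin: middle of the scraping edge (its lowest edge); z from the edge to the grip. At the start it stands upright in the holder, its axes along the holder's.
- mug_rack: grey mug, 80 mm across, 80 mm tall, standing on the rack; origin centre of its underside. Leave it.
- mug_counter: grey mug, 84 mm across, 100 mm tall, standing on the counter beside the tray; origin centre of its underside. Leave it.
- kettle: steel kettle, 156 mm across, 208 mm tall, handle reaching 117 mm towards its -x; on the counter, on the other side of the board from the holder; origin centre of its underside. Leave it.
- crust_a: dry bread crust, a bar 60 x 24 x 16 mm, 14 g, lying flat on the board at any yaw; origin: its centre; x along its length
- crust_b: dry bread crust, a bar 60 x 26 x 14 mm, 14 g, lying flat on the board at any yaw; origin: its centre; x along its length
- crust_c: dry bread crust, a bar 62 x 22 x 18 mm, 14 g, lying flat on the board at any yaw; origin: its centre; x along its length
Not all that is in view belongs to the job. Leave any green look-alike of the crust_b alone. Leave any pink look-alike of the crust_a alone.

How it is judged:
On the way:
1. all three crusts lie in the tray while the scraper is out of its block (x of crust_a in the frame of board between 0 and 0.133 m and y of crust_a in the frame of board between -0.19 and 0.19 m and z of each of crust_a, crust_b, crust_c in the frame of board below 0.04 m and x of crust_b in the frame of board between 0 and 0.133 m and y of crust_b in the frame of board between -0.19 and 0.19 m and x of crust_c in the frame of board between 0 and 0.133 m and y of crust_c in the frame of board between -0.19 and 0.19 m and horizontal distance between scraper and holder above 0.1 m), for 0.2 s.
At the end, for the whole second after the job is handed in: All three crusts rest in the tray: centres past the board edge, inside the tray outline, under 40 mm above the counter. The scraper stands in its slot, edge within 8 mm of the floor, within 12 mm across and 20 mm along of its middle, leaning under 17 degrees, at rest (x of crust_a in the frame of board between 0 and 0.133 m and y of crust_a in the frame of board between -0.19 and 0.19 m and z of each of crust_a, crust_b, crust_c in the frame of board below 0.04 m and x of crust_b in the frame of board between 0 and 0.133 m and y of crust_b in the frame of board between -0.19 and 0.19 m and x of crust_c in the frame of board between 0 and 0.133 m and y of crust_c in the frame of board between -0.19 and 0.19 m and x of scraper in the frame of holder between -0.012 and 0.012 m and y of scraper in the frame of holder between -0.02 and 0.02 m and z of scraper in the frame of holder below 0.02 m and angle between scraper's own z axis and vertical below 0.3 rad and linear speed of scraper below 0.02 m/s and linear speed of each of crust_a, crust_b, crust_c below 0.03 m/s); the robot touches nothing.
It fails at once if the gripper's fingers touch a crust (contact force between the fingers and crust_a above 0.5 N or contact force between the fingers and crust_b above 0.5 N or contact force between the fingers and crust_c above 0.5 N).
It fails at once if the robot or the scraper bumps the rack (over 10 N) (contact force between any of the fingers, the arm, scraper and rack above 10 N).
It fails at once if a mug or the kettle is moved more than 20 mm (distance of any of mug_rack, mug_counter, kettle from where it was at the start of the episode above 0.02 m).
It also fails if it takes over 72 s, if anything falls off the work surface, if the arm or the gripper's body presses on something with over 40 N, if the wrist force passes 120 N, or if a joint passes its speed limit or range.

## Working session

There is one attempt and no reset: what is moved stays moved. The work goes in short steps, each a Python script; the robot and the scene stay as the last script left them, time stands still between calls to the robot, and variables do not carry over. Pictures are saved under pics/ and viewed, at most 10 in all, crops included, and the job is handed in when it is done.

```bash
ls; mkdir -p pics
cat > h.py <<'E'
import numpy as np, cv2
from plant import bot, let_go, close, viewer
from scipy.spatial.transform import Rotation as R
def save(name,fn):
    p,d=viewer.grab_frame(name); cv2.imwrite('pics/'+fn+'.png',p[:,:,::-1]); np.save('pics/'+fn+'.npy',d); return p,d
def cloud(name,d,pix=None):
    m=viewer.camera_model(name); K=np.array(m['mtx']);D=np.array(m['D'])
    if pix is None:
        v,u=np.mgrid[0:400,0:640]; pix=np.stack([u.ravel(),v.ravel()],1)
    pix=np.array(pix,float); n=cv2.undistortPoints(pix.reshape(-1,1,2),K,D).reshape(-1,2)
    z=d[pix[:,1].astype(int),pix[:,0].astype(int)]
    c=np.c_[n*z[:,None],z,np.ones(len(z))]
    return (np.linalg.inv(np.array(m['view']))@c.T).T[:,:3]
E
python3 - <<'E'
from h import *
for n in ['side','top']:
    save(n,n+'0'); m=viewer.camera_model(n); print(n,np.linalg.inv(m['view']).round(3),np.array(m['mtx']).round(0))
print(viewer.camera_model('wrist')); print(bot.observe())
E
```

```text
pics
side [[ 0.976 -0.167  0.14   0.425]
 [-0.218 -0.738  0.639 -0.549]
 [-0.003 -0.654 -0.757  0.786]
 [ 0.     0.     0.     1.   ]] [[400.   0. 314.]
 [  0. 400. 197.]
 [  0.   0.   1.]]
top [[ 0.01  -0.987  0.161  0.379]
 [-1.    -0.01   0.002  0.004]
 [-0.    -0.161 -0.987  1.284]
 [ 0.     0.     0.     1.   ]] [[485.   0. 319.]
 [  0. 485. 204.]
 [  0.   0.   1.]]
{'mtx': array([[325.22323086,   0.        , 315.13060345],
       [  0.        , 325.22323086, 202.31424423],
       [  0.        ,   0.        ,   1.        ]]), 'D': array([0.00953911, 0.        , 0.        , 0.        , 0.        ]), 'hand_eye': array([[-5.56892443e-04, -9.57225269e-01, -2.89343177e-01,
         7.29307136e-02],
       [ 9.99999634e-01, -7.20864133e-04,  4.60135696e-04,
        -8.44094991e-05],
       [-6.49030634e-04, -2.89342815e-01,  9.57225320e-01,
        -1.42747165e-01],
       [ 0.00000000e+00,  0.00000000e+00,  0.00000000e+00,
         1.00000000e+00]])}
{'t': 0.1, 'joint_positions': array([-1.15860342,  0.33278133, -0.0647171 ,  1.46083235,  0.02158575,
        1.34987853, -0.08847505]), 'qd': array([-1.68950993e-04, -3.44783878e-03,  7.19035097e-04, -3.86811960e-03,
       -9.14658125e-04,  2.09201129e-03, -5.42940748e-05]), 'tau': array([ 1.84324272e-03, -6.26743197e+01,  4.92515531e-02, -3.92429531e+01,
        1.62839564e-02,  6.95341034e-03, -4.21567762e-06]), 'ee_pos': array([0.26311824, 0.5665656 , 0.23062453]), 'eef_rot': array([-6.77468190e-01, -3.06744406e+00,  1.85860066e-03]), 'contact_force': array([ 0.85707159, -0.07257765,  0.36312691]), 'ft_torque': array([ 0.02680358, -0.0614727 ,  0.04884053]), 'gripper_force': 0.0, 'gripper_width': 1.0011903615094375}
```

View pics/top0.png

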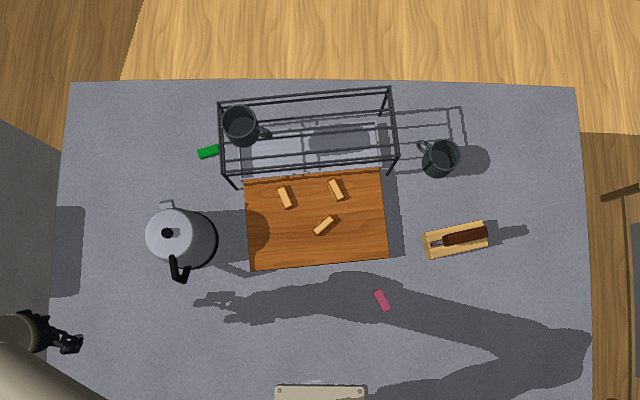

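View pics/side0.png

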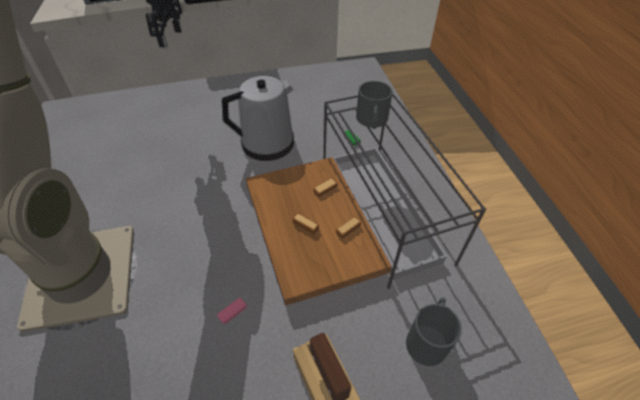

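The top view shows three tan crusts on the board at (286,197), (336,189) and (324,225). The green bar at (208,151) and the pink bar at (382,300) are off the board, so they are the decoys. The holder and scraper are at (456,240), the kettle at (180,238), and the mugs at (240,125) and (440,158). The side view agrees. Next I'll get the poses from the depth cloud.

```bash
cat > meas.py <<'E'
from h import *
p=cv2.imread('pics/top0.png'); d=np.load('pics/top0.npy')
P=cloud('top',d); Z=P[:,2].reshape(400,640); X=P[:,0].reshape(400,640); Y=P[:,1].reshape(400,640)
v,u=np.mgrid[0:400,0:640]
def box(a,b,c,e): return (u>=a)&(u<b)&(v>=c)&(v<e)
def rect(m,nm):
    n,l,s,c=cv2.connectedComponentsWithStats(m.astype(np.uint8))
    i=1+np.argmax(s[1:,4]); k=l==i
    r=cv2.minAreaRect(np.float32(np.c_[X[k],Y[k]])*1000)
    print(nm,k.sum(),'c',np.round(r[0],1),'s',np.round(r[1],1),'a',round(r[2],2),'z',np.median(Z[k]).round(4)); return k
for q in [(430,340),(300,330),(600,0+250)]: print('counter',Z[q[1],q[0]] if q[0]<640 else 0)
k=rect(box(235,400,165,275)&(abs(Z-.045)<.006),'board')
for nm,b in dict(c1=(272,300,180,212),c2=(322,350,172,204),c3=(308,342,210,240)).items():
    k=rect(box(*b)&(Z>.0525),nm); print(np.percentile(Z[k],[10,50,90]).round(4))
rect(box(410,500,210,270)&(abs(Z-.055)<.006),'holder')
rect(box(410,500,210,270)&(Z>.135),'grip top')
rect(box(410,500,210,270)&(Z>.02),'holder all')
rect(box(140,225,195,290)&(Z>.1),'kettle')
rect(box(415,465,135,185)&(Z>.085),'mugc')
rect(box(205,415,80,190)&(Z>.19)&(Z<.22),'guard')
E
python3 meas.py
python3 - <<'E'
import cv2
p=cv2.imread('pics/top0.png')
a=cv2.resize(p[160:280,225:505],None,fx=2.85,fy=2.85,interpolation=cv2.INTER_CUBIC); cv2.imwrite('pics/crop0.png',a)
E
```

```text
counter 0.0015637438499769285
counter 0.002229191402962405
counter -0.741905194146127
board 11812 c [545.   15.6] s [241.2 359. ] a 6.35 z 0.0448
c1 236 c [595.9  97.8] s [59.9 26.3] a 24.65 z 0.0591
[0.0556 0.0591 0.062 ]
c2 226 c [511.7 -28.4] s [ 46.8 269.3] a 86.03 z 0.0605
[0.0576 0.0605 0.0639]
c3 221 c [469.4   9. ] s [ 48.1 174.5] a 77.65 z 0.0624
[0.0587 0.0624 0.0661]
holder 967 c [ 491.8 -348.5] s [ 70.8 160.1] a 13.08 z 0.0548
grip top 493 c [ 449.6 -193.8] s [ 32.  419.2] a 15.24 z 0.1509
holder all 1662 c [ 459.6 -207.7] s [ 71.  449.2] a 12.88 z 0.0564
kettle 3165 c [407.7 227.5] s [420.  162.3] a 61.55 z 0.1893
mugc 282 c [ 575.9 -152.7] s [ 98.6 493.9] a 40.16 z 0.0971
guard 1283 c [734.4  36.4] s [178.2 418.2] a 6.26 z 0.207
```

View pics/crop0.png

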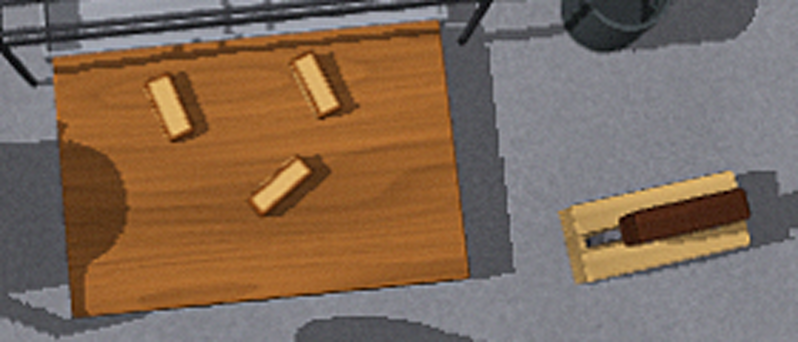

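The crop confirms three tan crusts on the board and nothing else of that colour there, so those are the ones to push. Some pixels with no depth reading got into the fits, so I'll filter them and refit.

```bash
sed -i 's/^def rect(m,nm):/def rect(m,nm):\n    m=m\&(d>0.3)\&(Z<.3)/' meas.py
cat >> meas.py <<'E'
print(X[Z.shape[0]//2,320])
a=np.radians(6.3); O=np.array([545,15.6])+120*np.array([np.cos(a),np.sin(a)]); print('O',O)
for nm,b in dict(c1=(272,300,180,212),c2=(322,350,172,204),c3=(308,342,210,240)).items():
    k=box(*b)&(Z>.0525)&(Z<.1); q=np.c_[X[k],Y[k]]*1000-O; q=q@np.array([[np.cos(a),-np.sin(a)],[np.sin(a),np.cos(a)]])
    print(nm,'board x',q[:,0].min().round(),q[:,0].max().round(),'y',q[:,1].min().round(),q[:,1].max().round())
E
python3 meas.py
```

```text
counter 0.0015637438499769285
counter 0.002229191402962405
counter -0.741905194146127
board 11812 c [545.   15.6] s [241.2 359. ] a 6.35 z 0.0448
c1 236 c [595.9  97.8] s [59.9 26.3] a 24.65 z 0.0591
[0.0556 0.0591 0.062 ]
c2 222 c [617.2 -34.3] s [59.5 24.9] a 27.06 z 0.0604
[0.0575 0.0604 0.0638]
c3 219 c [525.6  -3.1] s [23.1 62.1] a 42.02 z 0.0624
[0.0587 0.0624 0.0661]
holder 967 c [ 491.8 -348.5] s [ 70.8 160.1] a 13.08 z 0.0548
grip top 490 c [ 491.6 -348.1] s [28.6 98.9] a 12.35 z 0.1509
holder all 1655 c [ 492.1 -348.3] s [ 71.1 159.9] a 13.46 z 0.0564
kettle 3150 c [473.4 350.4] s [129.2 171.6] a 66.7 z 0.1893
mugc 280 c [ 702.8 -312.2] s [84.2 85. ] a 6.67 z 0.0971
guard 1283 c [734.4  36.4] s [178.2 418.2] a 6.26 z 0.207
0.5906722520733855
O [664.27531465  28.76811733]
c1 board x -92.0 -29.0 y 40.0 97.0
c2 board x -84.0 -23.0 y -79.0 -39.0
c3 board x -167.0 -116.0 y -53.0 12.0
```

```bash
cat >> h.py <<'E'
A=np.radians(6.3); O=np.array([.6643,.0288]); H=np.array([.492,-.3483]); AH=np.radians(12.9)
GZ=.099   # TCP height above the scraping edge (in the scraper frame)
def tool(edge,yaw,lean,s,gz=GZ):
    Rs=R.from_euler('z',yaw)*R.from_euler('y',-lean)
    Rt=Rs*R.from_matrix(np.array([[0,s,0],[s,0,0],[0,0,-1]],float))
    return np.array(edge)+Rs.apply([0,0,gz]),Rt.as_rotvec()
def bw(x,y,z): return np.array([O[0]+x*np.cos(A)-y*np.sin(A),O[1]+x*np.sin(A)+y*np.cos(A),z])
E
python3 - <<'E'
from h import *
W=[('above',[*H,.19],AH,0),('grasp',[*H,.012],AH,0)]
for L in (25,35): W+=[(f'p{L}_{x}_{y}',bw(x,y,z),A,np.radians(L)) for y in (-.033,.076) for x,z in ((-.185,.12),(-.185,.047),(.01,.047))]
for s in (1,-1):
    for n,e,y,l in W:
        q=bot.inverse_kinematics(*tool(e,y,l,s)); print(s,n,None if q is None else np.round(q,2))
E
```

```text
1 above [-0.18  0.35  0.95  1.47 -0.29  1.46  0.99]
1 grasp [-0.26  0.61  1.09  1.71 -0.58  1.19  1.21]
1 p25_-0.185_-0.033 [-0.58 -0.49  0.44  2.29  0.28  0.87 -0.16]
1 p25_-0.185_-0.033 [-0.7  -0.44  0.59  2.4   0.37  0.7  -0.22]
1 p25_0.01_-0.033 [-0.63  0.17  0.64  1.98 -0.25  0.6   0.27]
1 p25_-0.185_0.076 [-0.75 -0.46  0.29  2.3   0.35  0.9  -0.52]
1 p25_-0.185_0.076 [-0.74 -0.37  0.31  2.41  0.38  0.7  -0.55]
1 p25_0.01_0.076 [-0.67  0.15  0.43  1.99  0.    0.59 -0.14]
1 p35_-0.185_-0.033 None
1 p35_-0.185_-0.033 None
1 p35_0.01_-0.033 [-0.46  0.07  0.44  2.16 -0.24  0.32  0.29]
1 p35_-0.185_0.076 None
1 p35_-0.185_0.076 None
1 p35_0.01_0.076 [-0.67  0.05  0.38  2.18  0.26  0.33 -0.4 ]
-1 above [-0.3   0.44  1.16  1.48 -0.4   1.49 -2.06]
-1 grasp [-0.3   0.66  1.16  1.71 -0.64  1.21 -1.89]
-1 p25_-0.185_-0.033 [ 0.9  -0.44 -0.69  2.24 -0.53  0.88 -2.57]
-1 p25_-0.185_-0.033 [ 1.09 -0.38 -0.91  2.33 -0.65  0.71 -2.45]
-1 p25_0.01_-0.033 [-1.08  0.32  1.19  2.   -0.6   0.66 -2.59]
-1 p25_-0.185_0.076 [-0.83 -0.48  0.35  2.3   0.4   0.92  2.58]
-1 p25_-0.185_0.076 [-0.79 -0.38  0.36  2.41  0.41  0.71  2.56]
-1 p25_0.01_0.076 [ 0.8   0.4  -1.22  1.92  0.71  0.75  2.48]
-1 p35_-0.185_-0.033 None
-1 p35_-0.185_-0.033 None
-1 p35_0.01_-0.033 [-1.22  0.13  1.27  2.19 -0.59  0.35 -2.53]
-1 p35_-0.185_0.076 None
-1 p35_-0.185_0.076 None
-1 p35_0.01_0.076 [ 0.84  0.23 -1.19  2.11  0.8   0.44  2.33]
```

Run:
```python
from h import *
o=bot.observe(); p=o['ee_pos']
bot.move_straight([p[0],p[1],.38],.3)
pp,r=tool([*H,.12],AH,0,1)
bot.move_pose(pp,r)
save('wrist','w1'); o=bot.observe(); print(o['t'],o['ee_pos'],o['joint_positions'].round(2))
```

```text
4.1333 [ 0.49252871 -0.3476906   0.21896748] [-0.25  0.44  1.05  1.58 -0.39  1.34  1.07]
```

View pics/w1.png

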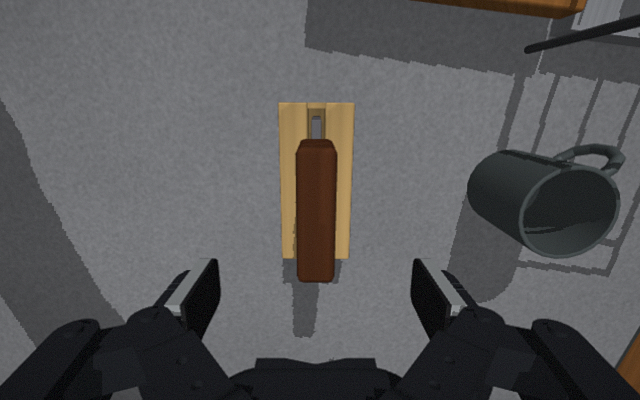

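The wrist view shows the grip at column 316, centred between the fingers (218 and 413) and parallel to them. I'll descend and grasp.

Run:
```python
from h import *
pp,r=tool([*H,.012],AH,0,1)
print(bot.move_straight(pp,.12,r,max_force=15))
close(70); o=bot.observe(); print(o['ee_pos'],o['gripper_width'],o['gripper_force'],o['contact_force'])
p=o['ee_pos']; 
print(bot.move_straight([p[0],p[1],p[2]+.06],.08,max_force=30))
bot.move_straight([p[0],p[1],p[2]+.13],.2)
o=bot.observe(); print(o['t'],o['ee_pos'],o['gripper_width'],o['contact_force'])
q0,r0=tool(bw(-.185,-.033,.10),A,np.radians(10),1)
bot.move_straight([.42,-.18,.25],.25,orientation=r0); bot.move_pose(q0,r0)
save('side','s1');save('top','t1'); o=bot.observe(); print(o['t'],o['ee_pos'],o['joint_positions'].round(2))
```

```text
False
[ 0.49238512 -0.348427    0.11133998] 0.31960899094409545 69.18253540992737 [ 0.87183408 -0.10764616  2.80939846]
False
7.1583 [ 0.492331   -0.34824372  0.24076787] 0.3182743169395667 [-1.32109904 -0.22475601 -2.2163738 ]
9.6333 [ 0.46723736 -0.027186    0.19787347] [-0.73 -0.21  0.64  2.07  0.14  1.07 -0.04]
```

View pics/s1.png

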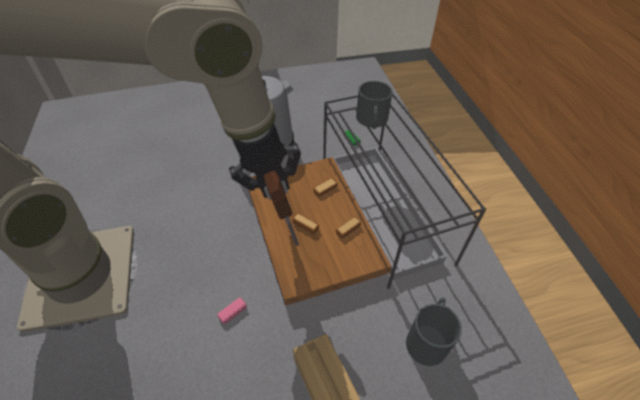

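The scraper is held squarely above the near part of the board, behind the crusts. I'll probe the board height lightly and then make pass 1.

```bash
cat >> h.py <<'E'
def leanof(x): return np.radians(np.interp(x,[-.185,-.06],[10,34]))
def edge_now():
    o=bot.observe(); return o['ee_pos']-GZ*R.from_rotvec(o['eef_rot']).apply([0,0,-1])
def push(y,ztouch,x0=-.185,x1=.010,v=.09,clr=.001):
    xs=np.linspace(x0,x1,int(np.ceil((x1-x0)/.022))+1)
    for x in xs:
        l=leanof(x); z=ztouch+clr+.004*np.sin(l)
        p,r=tool(bw(x,y,z),A,l,1)
        if bot.move_straight(p,v,r,max_force=12): print('contact at',x,bot.observe()['contact_force']); return False
    return True
E
python3 - <<'E'
from h import *
p,r=tool(bw(-.185,-.033,.055),A,np.radians(10),1); bot.move_straight(p,.12,r); bot.pause(.2)
p,r=tool(bw(-.185,-.033,.036),A,np.radians(10),1)
print(bot.move_straight(p,.02,r,max_force=4)); e=edge_now(); print('touch',e,bot.observe()['contact_force'])
zt=e[2]-.0007; zt=zt if .041<zt<.049 else .045
print(zt, push(-.033,zt)); o=bot.observe(); print(o['t'],o['contact_force'],edge_now())
save('side','s2');save('top','t2')
E
```

```text
True
touch [ 0.4841159  -0.02423809  0.04574359] [-1.74216041 -0.47640189  4.81883739]
0.04504358503190702 True
14.2833 [ 0.46213031 -0.53156499 -2.27777292] [ 0.67677418 -0.00341462  0.04765934]
```

View pics/s2.png

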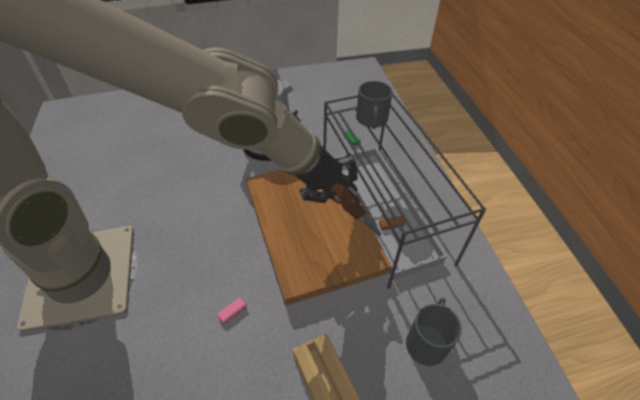

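Pass 1 reached the edge with no contact alarm. One crust shows in the tray at (391,222), and the arm hides the rest. I'll back off, raise the scraper and look again.

Run:
```python
from h import *
L=leanof(0)
p,r=tool(bw(-.06,-.033,.055),A,L,1); bot.move_straight(p,.2,r)
p,r=tool(bw(-.15,.0,.11),A,np.radians(20),1); bot.move_straight(p,.25,r)
p,r=tool(bw(-.185,.076,.11),A,np.radians(10),1); bot.move_straight(p,.25,r)
a,_=save('side','s3');b,_=save('top','t3'); o=bot.observe(); print(o['t'])
c=np.vstack([cv2.resize(a[80:280,230:500],(540,400)),cv2.resize(b[70:280,200:440],(540,472))[:200]])[:,:,::-1]
cv2.imwrite('pics/m3.png',c)
```

```text
16.1833
```

View pics/m3.png

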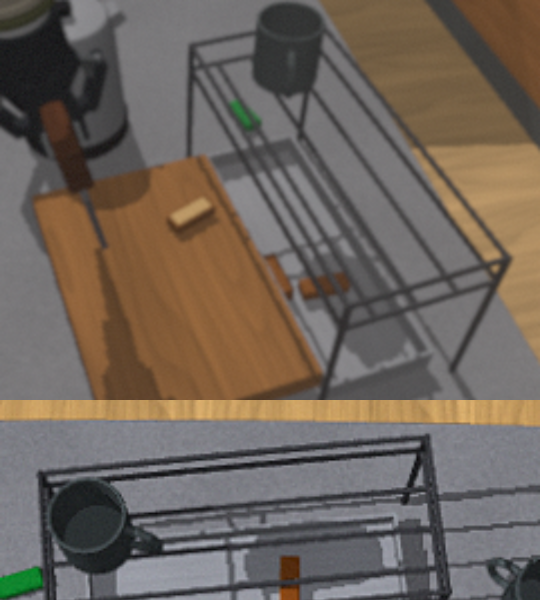

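Two crusts are in the tray, at about (280,278) and (325,286) in the crop. The third is still on the board at (190,213). Now pass 2.

Run:
```python
from h import *
p,r=tool(bw(-.15,.076,.06),A,leanof(-.15),1); bot.move_straight(p,.15,r)
print(push(.076,.0450,x0=-.15)); o=bot.observe(); print(o['t'],o['contact_force'],edge_now())
p,r=tool(bw(-.06,.076,.055),A,leanof(0),1); bot.move_straight(p,.2,r)
p,r=tool(bw(-.16,.03,.12),A,np.radians(15),1); bot.move_straight(p,.25,r)
bot.pause(.3)
a,_=save('side','s4');b,_=save('top','t4'); print(bot.observe()['t'])
c=np.vstack([cv2.resize(a[130:280,300:460],(400,375)),cv2.resize(b[80:200,200:420],(400,218))])[:,:,::-1]
cv2.imwrite('pics/m4.png',c)
```

```text
True
19.7 [-0.25312621  0.03567611 -1.82173661] [0.66515852 0.10506979 0.04776574]
21.2833
```

View pics/m4.png

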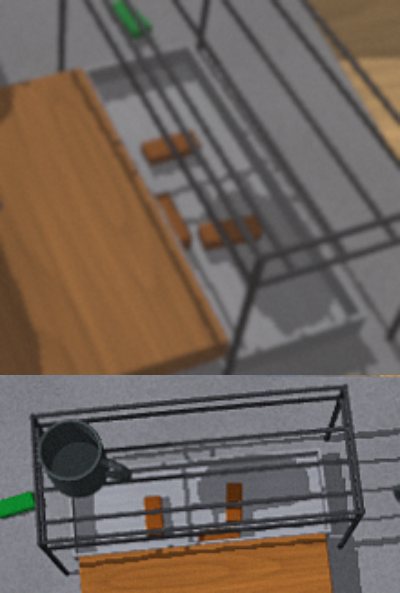

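All three crusts are in the tray. One lies along the board edge, near side pixel (369,218), so I'll check its height and position.

Run:
```python
from h import *
a=cv2.imread('pics/s4.png'); d=np.load('pics/s4.npy'); P=cloud('side',d)
q=(P[:,:2]-O)@np.array([[np.cos(A),-np.sin(A)],[np.sin(A),np.cos(A)]])
hsv=cv2.cvtColor(a,cv2.COLOR_BGR2HSV).reshape(-1,3)
m=(q[:,0]>.001)&(q[:,0]<.13)&(abs(q[:,1])<.185)&(P[:,2]<.06)&(hsv[:,1]>110)&(d.ravel()>0)
n,l,s,c=cv2.connectedComponentsWithStats(m.reshape(400,640).astype(np.uint8))
for i in range(1,n):
    if s[i,4]>15:
        k=(l==i).ravel(); print(c[i].round(),s[i,4],'x',(np.percentile(q[k,0],[2,50,98])*1e3).round(),'y',(np.percentile(q[k,1],[2,50,98])*1e3).round(),'z',(np.percentile(P[k,2],[2,50,98])*1e3).round())
```

```text
[372. 187.] 37 x [59. 65. 72.] y [53. 61. 73.] z [11. 18. 20.]
[362. 190.] 74 x [27. 37. 50.] y [52. 61. 72.] z [12. 18. 21.]
[369. 217.] 93 x [ 9. 15. 20.] y [-58. -32.  -4.] z [21. 26. 28.]
[401. 220.] 29 x [82. 86. 91.] y [-70. -60. -50.] z [16. 19. 22.]
[384. 224.] 62 x [34. 42. 50.] y [-66. -58. -44.] z [13. 19. 22.]
[393. 222.] 39 x [59. 65. 70.] y [-68. -61. -48.] z [11. 19. 22.]
```

The edge crust lies inside the tray at x of about 15 mm, with its top at z = 28 mm, which is within limits. Now I'll put the scraper back.

Run:
```python
from h import *
_,r0=tool([*H,.012],AH,0,1); g=np.array([.4924,-.3484,.1113])
p,r1=tool(bw(-.185,-.05,.12),A,np.radians(10),1); bot.move_straight(p,.25,r1)
bot.move_straight([.42,-.18,.25],.25,orientation=r1)
bot.move_pose([g[0],g[1],.25],r0)
bot.move_straight([g[0],g[1],.185],.12); bot.pause(.3)
o=bot.observe(); print(o['ee_pos'],o['gripper_width'])
hit=bot.move_straight([g[0],g[1],g[2]+.0005],.05,max_force=10); o=bot.observe(); print(hit,o['ee_pos'],o['contact_force'],o['t'])
save('side','s5')
if not hit or o['ee_pos'][2]<.116:
    let_go(); bot.pause(.3)
    bot.move_straight([g[0],g[1],.26],.12); bot.pause(.5)
    _,d=save('top','t5'); P=cloud('top',d); k=(P[:,2]>.12)&(P[:,2]<.17)&(np.hypot(P[:,0]-H[0],P[:,1]-H[1])<.07); print(k.sum(),P[k].mean(0) if k.any() else 0)
    save('wrist','w5'); o=bot.observe(); print(o['t'],o['ee_pos'])
```

```text
[ 0.49259649 -0.34856337  0.18549985] 0.32002311201628164
False [ 0.49255266 -0.34850673  0.11210011] [ 0.06154316 -0.75987537 -2.20668288] 26.0667
515 [ 0.4902521  -0.344677    0.14955634]
29.0 [ 0.49241397 -0.34841098  0.26001561]
```

```bash
ls pics
```

```text
crop0.png
m3.png
m4.png
s1.npy
s1.png
s2.npy
s2.png
s3.npy
s3.png
s4.npy
s4.png
s5.npy
s5.png
side0.npy
side0.png
t1.npy
t1.png
t2.npy
t2.png
t3.npy
t3.png
t4.npy
t4.png
t5.npy
t5.png
top0.npy
top0.png
w1.npy
w1.png
w5.npy
w5.png
```

View pics/w5.png

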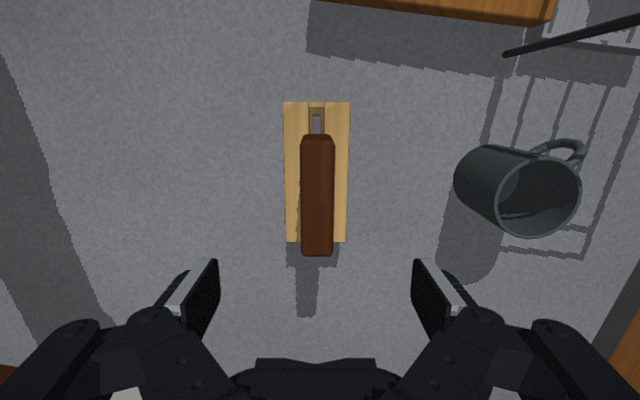

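The scraper stands upright and centred in its slot, with the grip at column 317 and its top at about the starting height of 0.15 m. The gripper is clear of everything, so I'm handing in.

```bash
python3 -c "
from h import *
print(bot.hand_in())"
```

```text
the job is handed in; nothing more can be done
None
```

The job is handed in: by the last camera checks, all three crusts are in the tray, the scraper is upright in its block, and no rack, mug or kettle contact was seen; the hand-in call returned no verdict.

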